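Load the caliper pressure-test station and close its guard

TASK

Load the red brake caliper half into the pressure-test station: swing the clear guard right up, set the red caliper gently down in the nest so that it lies flat between the steel locating fences, let go of it, then lower the guard gently (no slamming) until it is fully closed. Leave the black caliper, the screwdriver and the jar where they are.

Things in the scene. Friction and masses are not known exactly. Their poses are not given: they have to be found in the camera images.
- station: Blue test station fixed to the bench, axes as the nest: base plate 20 mm thick (x -88 to +112, y +-120 mm from the nest centre), origin at bench level under the nest centre. Side cheeks 6 mm thick at y = +-104 mm, 72 mm high, from x -63 to +87; grey gauge pod 60 x 40 mm, 85 mm high, at x = +75, y = +130 mm.
- nest (a point): Centre of the nest floor, on the base plate's top, 20 mm above the bench; x points away from the robot, z up. A black pocket 98 mm (x) by 54 mm (y) within steel fences 8 mm thick, 10 mm high: across each end, and 20 mm long at each corner of the long sides, whose middle 58 mm is open for fingers. The caliper fits with 4 mm clearance all round, length along x, either way round.
- guard (a joint): Angle of the guard, rad: 0 closed (level, against its stop), growing as it swings up and away from the robot, 1.7 fully open (a little past upright, against its stop). It starts closed or slightly open. A friction hinge holds it wherever it is left; moving it takes about 5 N at the handle going up and 1 to 4 N going down.
- guard_hinge (a point): Middle of the guard's hinge line, fixed on the station: 85 mm along the nest's x from the nest centre, 80 mm above the bench. The hinge line runs along y. The guard is a flat clear panel in a yellow frame, 200 mm wide (y), reaching 150 mm from the hinge towards the robot, 8 mm thick, with a yellow lip hanging 30 mm below its front edge.
- guard_handle (a point): Centre of the guard's handle: black round bar, 14 mm diameter, 120 mm long, along y. Two thin arms, 55 mm either side of its middle, hold it 50 mm in front of the lip (43 mm free between). When closed it lies 200 mm from the hinge line towards the robot, 8 mm below it (72 mm above the bench). It may turn between gripping pads. Axes turn with the guard; when closed they match the nest's.
- red_caliper_center (a point): Centre, half-way up, of the red brake caliper half, loose, lying flat on the bench: a block 90 mm long (its x), 46 mm wide (its y) and 36 mm high (only 20 mm high over the last 14 mm at each end), with two round bosses of 34 mm diameter on top, 44 mm in all; this point is 22 mm above its underside. About 0.3 to 0.6 kg. Grasp it across its 46 mm width. z up.
- black_caliper_center (a point): Centre, half-way up, of a black caliper half of the same shape and size, loose on the other side of the station. Not to be moved.
- screwdriver: Wooden-handled screwdriver, about 200 mm long, lying on the bench to the right of the station and farther out than the caliper there. Not to be moved.
- jar: Small closed jar, 60 mm diameter, 75 mm high, standing on the bench; origin at the centre of its underside. Not to be moved.

How it is judged (in metres and radians):
On the way, in this order (a step that is already met when the one before it is completed fails the run):
1. the guard is swung right up (value of joint guard above 1.35 rad), for 0.2 s.
2. with the guard up, the red caliper lies flat in the nest between the fences, let go (value of joint guard above 1.2 rad and horizontal distance between red_caliper_center and nest below 0.008 m and z of red_caliper_center in the frame of nest below 0.0245 m and angle between the x axis of red_caliper_center and the x axis of nest, either way round below 0.15 rad and angle between red_caliper_center's own z axis and vertical below 0.06 rad and contact force between the fingers and red_caliper below 0.2 N), for 0.2 s.
At the end, for the whole second after the job is handed in: The guard is closed to within 0.05 rad, and under it the red caliper lies flat (within 0.06 rad) on the nest's floor between the fences: centre within 8 mm of the nest's centre, length along the nest within 0.15 rad either way round, underside within 2.5 mm of the floor (value of joint guard below 0.05 rad and horizontal distance between red_caliper_center and nest below 0.008 m and z of red_caliper_center in the frame of nest below 0.0245 m and angle between the x axis of red_caliper_center and the x axis of nest, either way round below 0.15 rad and angle between red_caliper_center's own z axis and vertical below 0.06 rad); the robot touches nothing.
It fails at once if the guard is slammed (closing faster than 3 rad/s) (velocity of joint guard below -3 rad/s).
It fails at once if the red caliper is dropped or thrown into the nest (faster than 0.5 m/s within 60 mm of it) (distance between red_caliper_center and nest below 0.06 m and linear speed of red_caliper above 0.5 m/s).
It fails at once if the black caliper is moved more than 20 mm (distance of black_caliper_center from where it was at the start of the episode above 0.02 m).
It fails at once if the screwdriver is moved more than 30 mm (distance of screwdriver from where it was at the start of the episode above 0.03 m).
It fails at once if the jar is moved more than 20 mm (distance of jar from where it was at the start of the episode above 0.02 m).
It also fails if it takes over 72 s, if anything falls off the work surface, if the arm or the gripper's body presses on something with over 40 N, if the wrist force passes 120 N, or if a joint passes its speed limit or range.

ROBOT

A 6-joint arm with a two-finger parallel gripper is mounted at the origin on the work surface. World frame = base frame: x ahead of the robot, y to its left, z up, the work surface at z = 0. Lengths are in mm, angles in rad, forces in N, time in s.
With the tool pointing down it reaches from about 400 to 925 mm from the base axis. Payload 12.5 kg.
Tool frame: the origin (TCP) lies at the very end of the fingers, on their centre line; the grasp point (between the pads) lies 19 mm behind it; z points along the fingers, y is the direction in which the jaws open and shut (so a half turn about z gives the same grasp; the last joint's range is limited). The gripper opens to 95 mm and grips with 3 to 60 N. Pads are 20 mm wide; open, the fingers measure 119 mm over their backs; the gripper's body (75 mm by 180 mm) begins 59 mm behind the grasp point.
Start: joints at [-1.288, 0.491, 1.559, -0, 1.092, -0.106], TCP at [236.948, -578.362, 214.661] pointing down, gripper open.
Joint ranges: [-3.1, 3.1], [-0.84, 2.19], [0.05, 2.79], [-1.13, 4.28], [0.06, 2.93], [-2.69, 2.69]. Speed limits (rad/s): [2.22, 2.22, 2.79, 3.14, 3.14, 3.14].

INTERFACE

Orientations are given as [roll, pitch, yaw] about the fixed x, y, z axes, in that order (R = Rz(yaw) Ry(pitch) Rx(roll)).
In Python, from cell import env gives the robot as it stands.
- The arm moves only by the shell command python3 -m pendant 'ROWS'. ROWS is JSON, a list that holds one entry, the list of rows, each a list of 5 numbers: the opening, from 0 (shut) to 1 (fully open), then the shift along the tool's x, y, z in m, then the turn about the tool's z in rad. A call has exactly 8 rows; each row is the pose to reach, as a shift and turn from the pose commanded when the call began, along the tool's axes at that moment; what a row does not reach only later rows make up. A row lasts 1/10 s, in which the tool goes at most 50 mm and 8.59 degrees, less where a joint would pass 70% of its speed; a pose out of reach is approached as far as the arm can. A call with a gripper value outside its range is refused whole. The fingers move at their own pace and stop on an object; the grip force is fixed at half the most. Time passes only in rows, so rows that repeat a pose let the fingers close, or fill a call up. It gives the time, the measured TCP pose, the force and the opening at its end, in the units of the state.
- env.state(): the state, without advancing time (a new reading comes with each control period).
- env.read_camera(name): name is "scene" or "top" or "wrist"; returns a dict with "image" (400x640x3 uint8, blue, green, red), "range_z" (400x640 float32, mm along the optical axis (not along the pixel's ray), 0 where there is no reading), "fx", "fy", "cx", "cy" (pixels), "rvec" (rotation vector, rad) and "tvec" (3), from world to camera coordinates, as OpenCV has them; the wrist camera has in their place "tool_from_camera" (4x4, takes a point from camera to tool coordinates, whose origin is the TCP and whose axes are the flange's). Camera axes: x right, y down, z forward; pixel columns grow to the right and rows downward; lengths in mm; the calibration is good to about 2 mm. A picture is of the moment at which its call begins: read the wrist's pose just before it.
- env.job_done(): hands the job in, once; it reports no verdict.
The state is a dict: "t": time; "joints": joint angles; "qvel": joint speeds; "tau": joint torques, N m; "eef_pos": TCP position; "tcp_rot": TCP orientation; "ft_force": force on the tool from outside, world axes, zero at the start; "moment": the same for the moment, N m; "opening": opening from 0.0 (shut) to 1.0 (fully open).
Only numpy, scipy, OpenCV 4.12 (cv2) and the standard library are available. Lean on these libraries where they do the work, as an engineer would, in place of code of your own. Each camera call takes 0.05 s, during which the arm holds its last target. There are 200 camera calls.

## Working session

There is one attempt and no reset: what is moved stays moved. The work goes in short steps, Python scripts to look and compute and a shell command to move; the robot and the scene stay as the last step left them, time stands still between calls to the robot, and variables do not carry over. Pictures are saved under pics/ and viewed, about 8 in all and at most 12, crops included, and the job is handed in when it is done.

```bash
ls; mkdir -p pics; cat > h.py <<'E'
import numpy as np, cv2
from scipy.spatial.transform import Rotation as R
from cell import env
def cam(name):
    c=env.read_camera(name); return c
def extr(c):
    Rm=cv2.Rodrigues(np.array(c["rvec"],float))[0]; t=np.array(c["tvec"],float).ravel(); return Rm,t
def pts(c):
    z=c["range_z"].astype(float); v,u=np.indices(z.shape)
    p=np.stack([(u-c["cx"])/c["fx"]*z,(v-c["cy"])/c["fy"]*z,z],-1)
    Rm,t=extr(c); w=(p-t)@Rm; w[z==0]=np.nan; return w
def ray(c,u,v,h):
    Rm,t=extr(c); o=-Rm.T@t; d=Rm.T@np.array([(u-c["cx"])/c["fx"],(v-c["cy"])/c["fy"],1]); return o+d*(h-o[2])/d[2]
E
python3 - <<'E'
from h import *
s=env.state(); print(s)
for n in("top","scene"):
    c=cam(n); cv2.imwrite(f"pics/{n}0.png",c["image"]); np.savez(f"{n}0.npz",**c)
    Rm,t=extr(c); print(n,-Rm.T@t,Rm[2],c["fx"])
E
```

```text
pics
{'t': 0.0, 'joints': array([-1.28759439e+00,  4.91528544e-01,  1.55944375e+00, -1.72044532e-05,
        1.09167963e+00, -1.05593484e-01]), 'qvel': array([ 0.00113156,  0.00047108, -0.00129714,  0.0016063 , -0.00012772,
       -0.00028254]), 'tau': array([-4.46565891e-04, -6.12646866e+01, -2.58178836e+01,  6.92107575e-02,
        4.82515327e-02, -1.07521271e-04]), 'eef_pos': array([ 236.87568521, -578.11687128,  214.08297456]), 'tcp_rot': array([-3.14053767e+00, -9.64711340e-05,  3.88803310e-01]), 'ft_force': array([ 0.05587718,  0.32325148, -0.76225148]), 'moment': array([-0.02763431, -0.01499245, -0.0253308 ]), 'opening': 0.9979453460742702}
top [455.37891225  -6.43573087 973.85721363] [ 0.0836857   0.00970366 -0.99644495] 381.26398575875726
scene [1526.5254839   -21.24705795  708.57727767] [-0.84933808  0.01787081 -0.52754665] 496.74041677109847
```

View pics/top0.png

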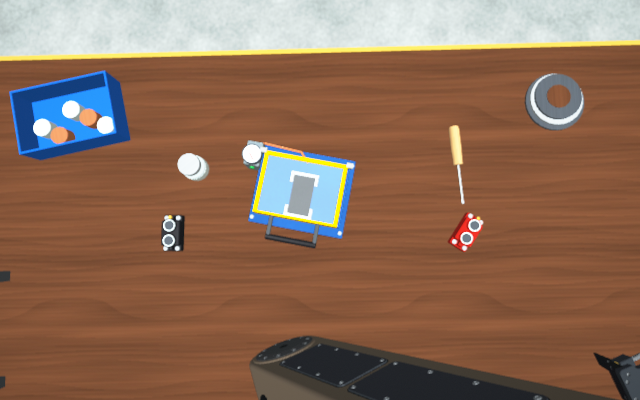

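View pics/scene0.png

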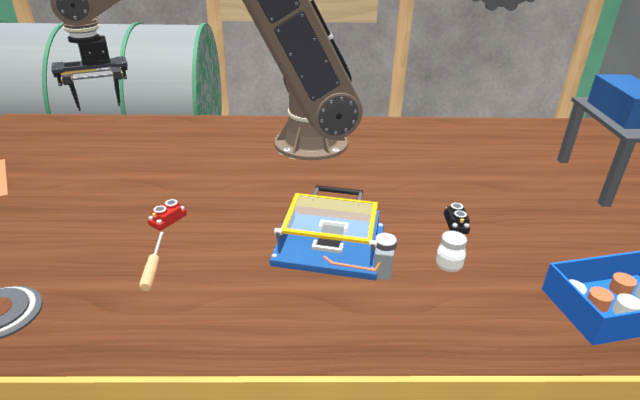

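The top view shows the station at (300,190), the handle at (291,241), the red caliper at (466,231) and the screwdriver at (458,165). It also shows the black caliper at (172,233) and the jar at (193,167). The scene view shows the guard about closed. Next I measure these points.

```bash
cat > m.py <<'E'
from h import *
c=dict(np.load("top0.npz")); im=c["image"]; hsv=cv2.cvtColor(im,cv2.COLOR_BGR2HSV); P=pts(c)
def comp(m,x0,y0,x1,y1):
    k=np.zeros(m.shape,np.uint8); k[y0:y1,x0:x1]=m[y0:y1,x0:x1]; return k
# yellow frame outer corners
y=comp(cv2.inRange(hsv,(22,150,150),(35,255,255)),230,130,370,260)
cn=max(cv2.findContours(y,0,2)[0],key=cv2.contourArea)
q=cv2.boxPoints(cv2.minAreaRect(cn)); print("yellow med z",np.nanpercentile(P[y>0][:,2],[5,25,50,75,95]))
yp=P[y>0]; yp=yp[~np.isnan(yp[:,0])]
for a in cv2.approxPolyDP(cv2.convexHull(cn),5,True)[:,0]: print("ycorner",a,ray(c,*a,84).round(1))
# handle
d=comp(cv2.inRange(hsv,(0,0,0),(180,255,70)),255,225,330,255)
hp=P[d>0]; hp=hp[~np.isnan(hp[:,0])]; print("dark z",np.percentile(hp[:,2],[5,25,50,75,95]))
cn=max(cv2.findContours(d,0,2)[0],key=cv2.contourArea); print("dark rect",cv2.minAreaRect(cn),cv2.boundingRect(cn))
# pocket
w=comp(cv2.inRange(hsv,(0,0,0),(180,70,190)),270,165,330,225)
cn=max(cv2.findContours(w,0,2)[0],key=cv2.contourArea); r=cv2.minAreaRect(cn); print("pocket",r,cv2.contourArea(cn))
b=np.array([ray(c,*p,20) for p in cv2.boxPoints(r)]); print(b.round(1),b.mean(0).round(1))
# red
r_=cv2.inRange(hsv,(0,120,60),(8,255,255))|cv2.inRange(hsv,(172,120,60),(180,255,255)); r_=comp(r_,430,200,500,260)
rp=P[430 and r_>0]; print("red z",np.nanpercentile(rp[:,2],[5,50,95]))
# points above bench near caliper
def rect(cx,cy,zmin,zmax,rad):
    k=(np.hypot(P[...,0]-cx,P[...,1]-cy)<rad)&(P[...,2]>zmin)&(P[...,2]<zmax)
    p=P[k][:,:2]; r=cv2.minAreaRect(p.astype(np.float32)); return r,k.sum()
for n,u,v in(("red",466,231),("black",172,233)):
    g=ray(c,u,v,40); print(n,g,rect(g[0],g[1],12,60,70),rect(g[0],g[1],39,50,70))
E
python3 m.py
python3 - <<'E'
from h import *
im=dict(np.load("top0.npz"))["image"]
a=cv2.resize(im[135:260,235:370],None,fx=4,fy=4,interpolation=2); b=cv2.resize(im[205:260,440:495],None,fx=4.5,fy=4.5,interpolation=2)
o=np.zeros((500,790,3),np.uint8); o[:500,:540]=a; o[:247,540:787]=b; cv2.imwrite("pics/crop.png",o)
E
```

```text
yellow med z [76.7665616  84.22280404 86.65802813 90.46864706 93.47262346]
ycorner [267 151] [666.2 117.4  84. ]
ycorner [345 165] [628.1 -66.7  84. ]
ycorner [335 227] [482.3 -39.3  84. ]
ycorner [253 211] [524.1 151.9  84. ]
dark z [85.09016654 87.54085425 89.0895134  90.18578675 92.34627906]
dark rect ((289.8363952636719, 242.1219940185547), (50.631103515625, 3.5458261966705322), 8.29714584350586) (265, 237, 51, 11)
pocket ((300.87567138671875, 194.97593688964844), (20.33234405517578, 37.68767547607422), 10.954063415527344) 707.0
[[525.7  77.   20. ]
 [619.1  57.4  20. ]
 [608.    7.1  20. ]
 [514.8  27.   20. ]] [566.9  42.1  20. ]
red z [-0.4542333  31.69091055 42.85231559]
red [ 466.85093161 -359.31082546   40.        ] (((466.3870544433594, -366.6330261230469), (47.131446838378906, 89.5773696899414), 56.44352722167969), np.int64(747)) (((470.5085754394531, -367.481689453125), (38.09177017211914, 76.55706024169922), 54.12813949584961), np.int64(324))
black [477.82153332 359.3201021   40.        ] (((479.8505859375, 366.6816711425781), (47.76926040649414, 88.0482177734375), 88.8206558227539), np.int64(741)) (((484.0528259277344, 365.3401794433594), (75.78050994873047, 35.823020935058594), 0.6906561255455017), np.int64(320))Traceback (most recent call last):
  File "<stdin>", line 4, in <module>
ValueError: could not broadcast input array from shape (248,248,3) into shape (247,247,3)
```

```bash
cat >> h.py <<'E'
ST=np.array([566.9,42.1]); YS=-0.209
def n2w(x,y): return ST+np.array([[np.cos(YS),-np.sin(YS)],[np.sin(YS),np.cos(YS)]])@[x,y]
def handle(th):
    x,z=-200*np.cos(th)-8*np.sin(th),200*np.sin(th)-8*np.cos(th); return np.r_[n2w(85+x,0),80+z]
def go(*targets,yaw=None):
    """print tool-axis shifts (m) and turn for TCP targets (x,y,z)"""
    s=env.state(); Rt=R.from_euler('xyz',s["tcp_rot"]).as_matrix(); y0=s["tcp_rot"][2]
    print("t",round(s["t"],2),"at",s["eef_pos"].round(1),"rot",s["tcp_rot"].round(3),"open",round(float(s["opening"]),3),"F",s["ft_force"].round(1))
    for t in targets: print((Rt.T@(np.array(t)-s["eef_pos"])/1000).round(4),"turn",None if yaw is None else round(-(yaw-y0),3))
E
cat >> m.py <<'E'
print("handle pts",hp.mean(0),[ray(c,289.84,242.12,z).round(1) for z in(79,86)])
for th in(0,.05,.1): print(th,handle(th).round(1))
go((420,-300,220),(445,66,190),yaw=1.362)
E
python3 m.py|tail -8
```

```text
black [477.82153332 359.3201021   40.        ] (((479.8505859375, 366.6816711425781), (47.76926040649414, 88.0482177734375), 88.8206558227539), np.int64(741)) (((484.0528259277344, 365.3401794433594), (75.78050994873047, 35.823020935058594), 0.6906561255455017), np.int64(320))
handle pts [452.64682346  63.13017246  88.85453666] [array([449.5,  67. ,  79. ]), array([449.5,  66.4,  86. ])]
0 [454.4  66.   72. ]
0.05 [454.3  66.   82. ]
0.1 [454.6  65.9  92. ]
t 0.1 at [ 236.9 -578.1  214.1] rot [-3.141 -0.     0.389] open 1.001 F [-0.1 -0.9  0.4]
[ 0.2749 -0.188  -0.0057] turn -0.973
[ 0.4368 -0.5171  0.0247] turn -0.973
```

```bash
python3 -m pendant '[[[1,0.035,-0.024,0,-0.14],[1,0.07,-0.047,0,-0.28],[1,0.105,-0.07,0,-0.42],[1,0.14,-0.094,0,-0.56],[1,0.175,-0.118,0,-0.7],[1,0.21,-0.141,0,-0.84],[1,0.245,-0.165,0,-0.973],[1,0.275,-0.188,0,-0.973]]]'
python3 -c "
from h import *
go((440,68,190),yaw=1.362)"
```

```text
t: 0.9
eef_pos: [420.9, -298.4, 214.5]
tcp_rot: [-3.141, -0.0, 1.367]
ft_force: [0.6, -1.2, -0.4]
opening: 0.999
t 0.9 at [ 420.9 -298.4  214.5] rot [-3.141 -0.     1.367] open 0.999 F [ 0.6 -1.2 -0.4]
[ 0.3627 -0.0555  0.0246] turn 0.005
```

```bash
python3 -m pendant '[[[1,0.045,-0.007,0,0],[0.8,0.09,-0.014,0,0],[0.6,0.14,-0.021,0,0],[0.45,0.19,-0.029,0,0],[0.45,0.24,-0.037,0,0.005],[0.45,0.285,-0.044,0.01,0.005],[0.45,0.33,-0.05,0.02,0.005],[0.45,0.363,-0.0555,0.025,0.005]]]'
python3 - <<'E'
from h import *
go((452.5,65.5,63),yaw=1.362)
s=env.state(); c=cam("wrist"); cv2.imwrite("pics/w1.png",c["image"])
T=np.array(c["tool_from_camera"]); print(T.round(3))
Rt=R.from_euler('xyz',s["tcp_rot"]).as_matrix()
z=c["range_z"].astype(float); v,u=np.indices(z.shape)
p=np.stack([(u-c["cx"])/c["fx"]*z,(v-c["cy"])/c["fy"]*z,z],-1)
P=(p@T[:3,:3].T+T[:3,3])@Rt.T+s["eef_pos"]; P[z==0]=np.nan; np.save("w1.npy",P)
hsv=cv2.cvtColor(c["image"],cv2.COLOR_BGR2HSV)
H=handle(.05); k=(hsv[...,2]<80)&(np.abs(P[...,2]-88)<14)&(np.hypot(P[...,0]-H[0],P[...,1]-H[1])<75)
q=P[k]; print(k.sum(),np.median(q,0),np.percentile(q[:,2],[5,50,95])); print(cv2.minAreaRect(q[:,:2].astype(np.float32)))
E
```

```text
t: 1.7
eef_pos: [440.6, 68.9, 189.0]
tcp_rot: [-3.141, 0.0, 1.358]
ft_force: [0.6, 0.2, -0.1]
opening: 0.479
t 1.7 at [440.6  68.9 189. ] rot [-3.141  0.     1.358] open 0.479 F [ 0.6  0.2 -0.1]
[-0.0008  0.0124  0.126 ] turn -0.004
[[-1.0000e-03 -9.6800e-01 -2.5100e-01  7.0165e+01]
 [ 1.0000e+00 -1.0000e-03 -0.0000e+00 -4.2700e-01]
 [-0.0000e+00 -2.5100e-01  9.6800e-01 -1.6948e+02]
 [ 0.0000e+00  0.0000e+00  0.0000e+00  1.0000e+00]]
1385 [453.29712385  63.74310808  88.4551319 ] [84.45499353 88.4551319  90.16972018]
((454.3226013183594, 66.8553695678711), (115.02696990966797, 12.197103500366211), 78.22675323486328)
```

View pics/w1.png

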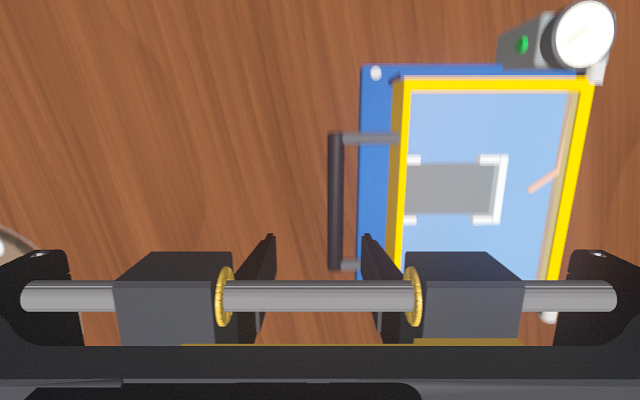

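The wrist view shows the handle bar at about column 335. Measured, it is centred at (454, 67) with its top at z 89, which agrees with the prediction for guard ≈ 0.05 rad. Next I go down and grip it.

```bash
python3 -m pendant '[[[0.45,0,0.014,0.03,-0.004],[0.45,0,0.014,0.06,-0.004],[0.45,0,0.014,0.09,-0.004],[0.45,0,0.014,0.126,-0.004],[0.45,0,0.014,0.126,-0.004],[0,0,0.014,0.126,-0.004],[0,0,0.014,0.126,-0.004],[0,0,0.014,0.126,-0.004]]]'
python3 -m pendant '[[[0,0,0,0,0],[0,0,0,0,0],[0,0,0,0,0],[0,0,0,0,0],[0,0,0,0,0],[0,0,0,0,0],[0,0,0,0,0],[0,0,0,0,0]]]'
python3 - <<'E'
from h import *
go(); p0=env.state()["eef_pos"]; h0=handle(.05)
y=env.state()["tcp_rot"][2]
for th in np.arange(.15,1.69,.1):
    a=handle(th); d=a-h0; along=np.hypot(*d[:2])*np.sign(d[0]) ; print(round(th,2),round(along),round(d[2]))
E
```

```text
t: 2.55
eef_pos: [455.6, 63.5, 65.1]
tcp_rot: [3.139, -0.0, 1.361]
ft_force: [0.2, 0.2, 0.4]
opening: 0.252
t: 3.35
eef_pos: [454.5, 63.6, 63.5]
tcp_rot: [-3.141, 0.0, 1.361]
ft_force: [-2.8, 2.9, 0.8]
opening: 0.14
t 3.35 at [454.5  63.6  63.5] rot [-3.141  0.     1.361] open 0.14 F [-2.8  2.9  0.8]
0.15 1 20
0.25 4 40
0.35 10 59
0.45 17 78
0.55 25 96
0.65 36 113
0.75 48 128
0.85 62 143
0.95 77 156
1.05 94 167
1.15 111 177
1.25 129 185
1.35 149 191
1.45 168 196
1.55 188 198
1.65 208 198
```

```bash
python3 -m pendant '[[[0,0,0.001,-0.020,0],[0,0,0.004,-0.040,0],[0,0,0.010,-0.059,0],[0,0,0.017,-0.078,0],[0,0,0.025,-0.096,0],[0,0,0.036,-0.113,0],[0,0,0.048,-0.128,0],[0,0,0.062,-0.143,0]]]'
python3 -m pendant '[[[0,0,0.015,-0.013,0],[0,0,0.032,-0.024,0],[0,0,0.049,-0.034,0],[0,0,0.067,-0.042,0],[0,0,0.087,-0.048,0],[0,0,0.106,-0.053,0],[0,0,0.126,-0.055,0],[0,0,0.146,-0.055,0]]]'
python3 - <<'E'
from h import *
go(); print(handle(1.65)-[0,0,19])
c=cam("scene"); cv2.imwrite("pics/s1.png",c["image"])
E
```

```text
t: 4.15
eef_pos: [511.2, 51.6, 206.9]
tcp_rot: [-3.131, 0.001, 1.361]
ft_force: [-22.7, 8.6, 14.0]
opening: 0.142
t: 4.95
eef_pos: [658.9, 20.0, 262.6]
tcp_rot: [3.141, -0.0, 1.361]
ft_force: [-4.6, 2.0, 6.5]
opening: 0.142
t 4.95 at [658.9  20.  262.6] rot [ 3.141 -0.     1.361] open 0.142 F [-4.6  2.   6.5]
[657.72875422  22.83547218 261.0059728 ]
```

View pics/s1.png

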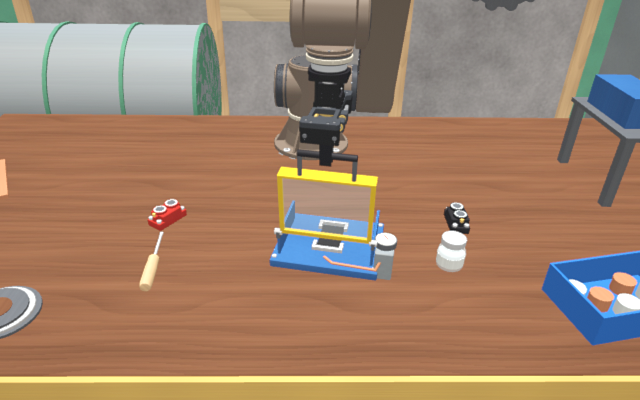

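The guard stands upright at about 1.65 rad, with the gripper on the handle at (327,155). I release it, rise, and go over to the red caliper.

```bash
python3 -m pendant '[[[0.5,0,0,0,0],[0.5,0,0,0,0],[0.5,0,0,0,0],[0.5,0,0,-0.02,0],[0.5,0,0,-0.045,0],[0.5,0,0,-0.07,0],[0.5,0,-0.02,-0.08,0],[0.5,0,-0.05,-0.08,0]]]'
python3 -c "
from h import *
go((545,-160,300),(460,-363,200),yaw=2.54)"
```

```text
t: 5.8
eef_pos: [609.5, 30.4, 342.6]
tcp_rot: [3.139, -0.0, 1.36]
ft_force: [-0.1, -0.1, 0.1]
opening: 0.5
t 5.8 at [609.5  30.4 342.6] rot [ 3.139 -0.     1.36 ] open 0.5 F [-0.1 -0.1  0.1]
[-0.1997 -0.0235  0.0426] turn -1.18
[-0.416  -0.0644  0.1424] turn -1.18
```

```bash
python3 -m pendant '[[[0.6,-0.04,-0.005,0,-0.15],[0.8,-0.08,-0.01,0.01,-0.3],[1,-0.12,-0.014,0.02,-0.44],[1,-0.16,-0.019,0.03,-0.58],[1,-0.2,-0.024,0.043,-0.72],[1,-0.24,-0.032,0.06,-0.86],[1,-0.28,-0.04,0.08,-1.0],[1,-0.32,-0.047,0.1,-1.1]]]'
python3 -c "
from h import *
go((460,-363,200),yaw=2.54)"
```

```text
t: 6.6
eef_pos: [495.6, -273.8, 241.2]
tcp_rot: [-3.142, 0.001, 2.466]
ft_force: [2.0, -0.4, 0.1]
opening: 0.998
t 6.6 at [ 495.6 -273.8  241.2] rot [-3.142e+00  1.000e-03  2.466e+00] open 0.998 F [ 2.  -0.4  0.1]
[-0.0279 -0.0919  0.0413] turn -0.074
```

```bash
python3 -m pendant '[[[1,-0.007,-0.03,0.01,-0.04],[1,-0.014,-0.06,0.02,-0.074],[1,-0.021,-0.08,0.03,-0.074],[1,-0.028,-0.092,0.041,-0.074],[1,-0.028,-0.092,0.041,-0.074],[1,-0.028,-0.092,0.041,-0.074],[1,-0.028,-0.092,0.041,-0.074],[1,-0.028,-0.092,0.041,-0.074]]]'
cat > wr.py <<'E'
from h import *
import sys
def wpts():
    s=env.state(); c=cam("wrist"); T=np.array(c["tool_from_camera"]); Rt=R.from_euler('xyz',s["tcp_rot"]).as_matrix()
    z=c["range_z"].astype(float); v,u=np.indices(z.shape)
    p=np.stack([(u-c["cx"])/c["fx"]*z,(v-c["cy"])/c["fy"]*z,z],-1)
    P=(p@T[:3,:3].T+T[:3,3])@Rt.T+s["eef_pos"]; P[z==0]=np.nan; return c,P
E
python3 - <<'E'
from wr import *
c,P=wpts(); cv2.imwrite("pics/w2.png",c["image"])
for lo,hi in((8,60),(39,50),(30,38)):
    k=(np.hypot(P[...,0]-467,P[...,1]+367)<70)&(P[...,2]>lo)&(P[...,2]<hi); print(lo,k.sum(),cv2.minAreaRect(P[k][:,:2].astype(np.float32)),np.median(P[k][:,2]))
go()
E
```

```text
t: 7.4
eef_pos: [461.1, -361.0, 201.2]
tcp_rot: [-3.141, 0.001, 2.536]
ft_force: [-0.7, 0.2, 0.8]
opening: 0.998
8 3608 ((466.81951904296875, -369.1031799316406), (45.6544189453125, 89.86801147460938), 55.92928695678711) 36.37441527745108
39 1733 ((470.3269348144531, -371.3713684082031), (32.131080627441406, 78.24179077148438), 55.76051712036133) 43.69907480309135
30 1128 ((466.5524597167969, -369.0165100097656), (45.65935516357422, 82.29178619384766), 56.1037483215332) 34.91861815207682
t 7.45 at [ 461.1 -361.   201.2] rot [-3.141e+00  1.000e-03  2.536e+00] open 1.003 F [-0.3 -0.4  0.1]
```

View pics/w2.png

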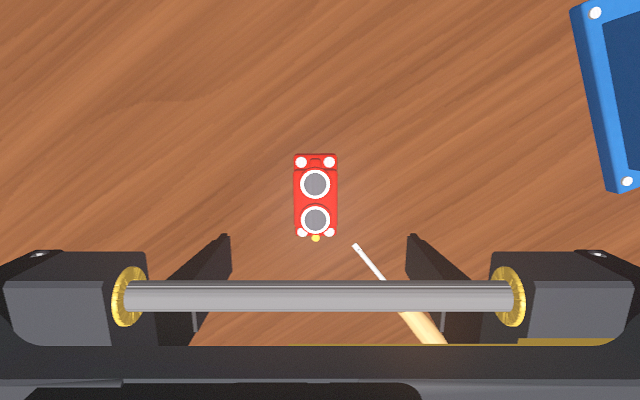

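The wrist view shows the red caliper at (316,195), squared to the jaws. The screwdriver tip at (355,245) lies well outside the finger tracks. The measured size of 45.7 x 89.9 mm matches the given one.

```bash
python3 -c "
from h import *
go((466.7,-368.8,6),yaw=2.547)"
```

```text
t 7.45 at [ 461.1 -361.   201.2] rot [-3.141e+00  1.000e-03  2.536e+00] open 1.003 F [-0.3 -0.4  0.1]
[-0.0089 -0.0031  0.1952] turn -0.011
```

```bash
python3 -m pendant '[[[1,-0.009,-0.003,0.04,-0.011],[1,-0.009,-0.003,0.08,-0.011],[1,-0.009,-0.003,0.12,-0.011],[1,-0.009,-0.003,0.15,-0.011],[1,-0.009,-0.003,0.175,-0.011],[1,-0.009,-0.003,0.190,-0.011],[1,-0.009,-0.003,0.195,-0.011],[1,-0.009,-0.003,0.195,-0.011]]]'
python3 -m pendant '[[[0.3,0,0,0,0],[0.3,0,0,0,0],[0.3,0,0,0,0],[0.3,0,0,0,0],[0.3,0,0,0,0],[0.3,0,0,0,0],[0.3,0,0,0,0],[0.3,0,0,0,0]]]'
python3 -c "
from h import *
go()"
```

```text
t: 8.25
eef_pos: [466.5, -369.3, 5.8]
tcp_rot: [-3.142, 0.0, 2.546]
ft_force: [-0.0, 0.5, 0.2]
opening: 1.001
t: 9.05
eef_pos: [466.3, -369.3, 5.7]
tcp_rot: [-3.142, -0.0, 2.546]
ft_force: [-1.1, 0.6, 1.8]
opening: 0.483
t 9.05 at [ 466.3 -369.3    5.7] rot [-3.142 -0.     2.546] open 0.483 F [-1.1  0.6  1.8]
```

```bash
python3 -m pendant '[[[0,0,0,-0.01,0],[0,0,0,-0.03,0],[0,0,0,-0.06,0],[0,0,0,-0.1,0],[0,0,0,-0.14,0],[0,0,0,-0.14,0],[0,0,0,-0.14,0],[0,0,0,-0.14,0]]]'
python3 - <<'E'
from wr import *
go((*n2w(-60,0),150),(*n2w(0,0),150),yaw=YS+np.pi)
c,P=wpts(); z=P[...,2]; Q=P.copy()
s=env.state(); Rt=R.from_euler('xyz',s["tcp_rot"]).as_matrix(); q=(P-s["eef_pos"])@Rt
hsv=cv2.cvtColor(c["image"],cv2.COLOR_BGR2HSV)
k=((hsv[...,0]<8)|(hsv[...,0]>172))&(hsv[...,1]>120)&(np.hypot(q[...,0],q[...,1])<80)&(q[...,2]>-60)&(q[...,2]<20)
print(k.sum(),cv2.minAreaRect(q[k][:,:2].astype(np.float32)),np.percentile(q[k],[2,98],axis=0)); cv2.imwrite("pics/w3.png",c["image"])
E
```

```text
t: 9.85
eef_pos: [465.6, -368.7, 144.4]
tcp_rot: [3.141, -0.002, 2.546]
ft_force: [-0.8, -0.1, -3.7]
opening: 0.486
t 9.85 at [ 465.6 -368.7  144.4] rot [ 3.141e+00 -2.000e-03  2.546e+00] open 0.486 F [-0.8 -0.1 -3.7]
[ 0.2023  0.3742 -0.005 ] turn -0.387
[ 0.1467  0.3969 -0.0051] turn -0.387
6608 ((0.07616043090820312, -1.4117755889892578), (89.08654022216797, 48.07961654663086), 0.31186920404434204) [[-26.6947848  -22.53324324 -38.37972737]
 [ 44.2679149   21.73227217  -2.08506397]]
```

View pics/w3.png

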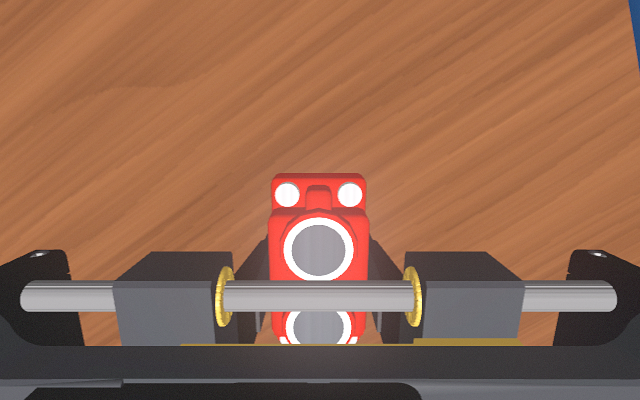

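The caliper is held square and centred; its visible end is at tool x +44 mm against the expected 45. I refine the nest position from the top camera now that the guard is up.

```bash
python3 - <<'E'
from h import *
c=cam("top"); im=c["image"]; P=pts(c)
cv2.imwrite("pics/t2.png",cv2.resize(im[130:260,230:370],None,fx=4.5,fy=4.5,interpolation=cv2.INTER_NEAREST))
g=cv2.cvtColor(im,cv2.COLOR_BGR2HSV)
k=np.zeros(g.shape[:2],np.uint8); k[165:228,270:332]=1
dark=(cv2.inRange(g,(0,0,0),(180,130,110))//255)*k
cn=max(cv2.findContours(dark,0,2)[0],key=cv2.contourArea); r=cv2.minAreaRect(cn); print(r,cv2.contourArea(cn))
b=np.array([ray(c,*p,20) for p in cv2.boxPoints(r)]); print(b.round(1),b.mean(0).round(1))
wh=(cv2.inRange(g,(0,0,150),(180,60,255))//255)*k
ys,xs=np.nonzero(wh); r=cv2.minAreaRect(np.c_[xs,ys].astype(np.float32)); print("fence",r,len(xs))
b=np.array([ray(c,*p,30) for p in cv2.boxPoints(r)]); print(b.round(1),b.mean(0).round(1))
E
```

```text
((300.90386962890625, 194.98077392578125), (20.592193603515625, 38.04652786254883), 11.309932708740234) 723.0
[[525.5  77.6  20. ]
 [619.7  57.2  20. ]
 [608.2   6.4  20. ]
 [514.2  27.1  20. ]] [566.9  42.1  20. ]
fence ((300.51806640625, 194.90672302246094), (27.838205337524414, 45.73194122314453), 10.954063415527344) 314
[[517.3  88.2  30. ]
 [629.6  64.7  30. ]
 [614.5  -3.5  30. ]
 [502.7  20.6  30. ]] [566.   42.5  30. ]
```

View pics/t2.png

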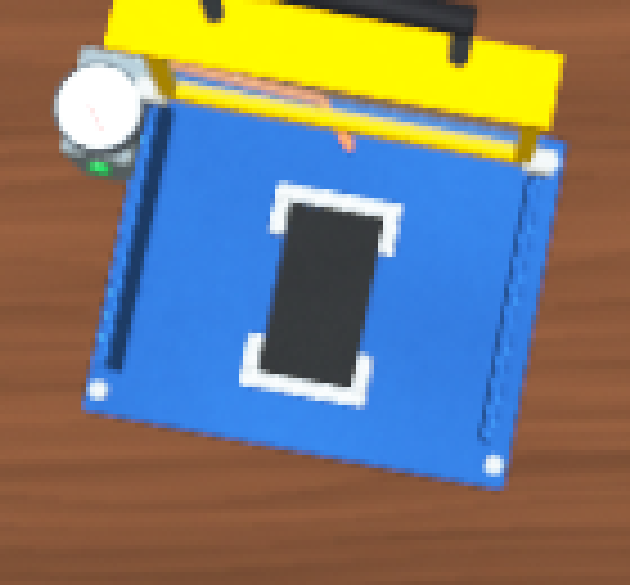

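The top view shows the guard fully up and the nest open, with its pocket at crop (320,295). The pocket and the fences agree on a centre of (566.5, 42.3). I carry the caliper over.

```bash
python3 -m pendant '[[[0,0.022,0.041,0,-0.05],[0,0.045,0.083,0,-0.1],[0,0.067,0.125,0,-0.15],[0,0.09,0.166,0,-0.2],[0,0.112,0.208,0,-0.25],[0,0.135,0.249,0,-0.3],[0,0.157,0.291,0,-0.35],[0,0.18,0.333,0,-0.387]]]'
python3 -c "
from h import *
go((*n2w(-60,0),145),(*n2w(0,0),145),yaw=YS+np.pi)"
```

```text
t: 10.75
eef_pos: [503.8, 9.1, 144.8]
tcp_rot: [-3.141, -0.001, 2.934]
ft_force: [1.5, 0.7, -3.1]
opening: 0.486
t 10.75 at [503.8   9.1 144.8] rot [-3.141e+00 -1.000e-03  2.934e+00] open 0.486 F [ 1.5  0.7 -3.1]
[ 0.005   0.0453 -0.0002] turn 0.002
[-0.055   0.0452 -0.0003] turn 0.002
```

```bash
python3 -m pendant '[[[0,0.003,0.03,0,0.002],[0,-0.01,0.0453,0,0.002],[0,-0.03,0.0453,0,0.002],[0,-0.045,0.0453,0.01,0.002],[0,-0.055,0.0453,0.03,0.002],[0,-0.055,0.0453,0.05,0.002],[0,-0.055,0.0453,0.06,0.002],[0,-0.055,0.0453,0.06,0.002]]]'
cat > fence.py <<'E'
from wr import *
go((*n2w(0,0),26.5),yaw=YS+np.pi)
c,P=wpts(); cv2.imwrite("pics/w4.png",c["image"])
g=cv2.cvtColor(c["image"],cv2.COLOR_BGR2HSV)
d=P-np.r_[ST,0]; x=d[...,0]*np.cos(YS)+d[...,1]*np.sin(YS); y=-d[...,0]*np.sin(YS)+d[...,1]*np.cos(YS)
k=(P[...,2]>26)&(P[...,2]<35)&(abs(x)<75)&(abs(y)<55)
print("fence-top pts nest frame",k.sum()); q=np.c_[x[k],y[k]]
print(np.percentile(q,[0.5,1,2,98,99,99.5],axis=0).round(1),np.median(P[k][:,2]))
e=q[(q[:,0]<-45)]; print("end bar",np.percentile(e,[1,99],axis=0).round(1),len(e)); print(cv2.minAreaRect(e.astype(np.float32)))
b=(g[...,0]>100)&(g[...,0]<125)&(g[...,1]>120)&(abs(P[...,2]-20)<5); print("plate z",np.median(P[b][:,2]),"plate x min",np.percentile(x[b],1), "y", np.percentile(y[b],[1,99]))
E
python3 fence.py
```

```text
t: 11.55
eef_pos: [566.3, 40.2, 83.8]
tcp_rot: [-3.141, -0.004, 2.931]
ft_force: [0.3, -0.3, -3.5]
opening: 0.479
t 11.55 at [566.3  40.2  83.8] rot [-3.141 -0.004  2.931] open 0.479 F [ 0.3 -0.3 -3.5]
[-0.0004  0.002   0.0573] turn -0.002
fence-top pts nest frame 1888
[[-56.8 -36. ]
 [-56.8 -35.8]
 [-56.7 -35.4]
 [-32.3  33.1]
 [-30.9  33.5]
 [-30.2  33.6]] 29.334407058591136
end bar [[-56.8 -35.5]
 [-45.2  33.1]] 1448
((-50.948944091796875, -1.0868415832519531), (70.18685150146484, 11.79509162902832), 89.95881652832031)
plate z 19.3994048910234 plate x min -86.59873180385888 y [-109.33715629  106.66847663]
```

View pics/w4.png

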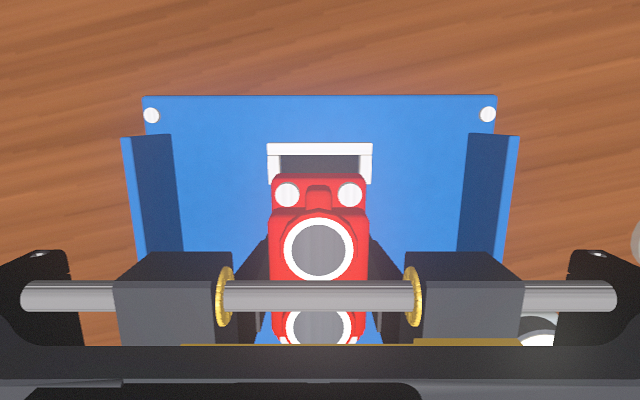

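The wrist view shows the end fence at columns 267–372 and the caliper at 271–366, so it is centred within about 1 mm. I lower it slowly.

```bash
python3 -m pendant '[[[0,0,0.001,0.01,-0.001],[0,0,0.001,0.02,-0.001],[0,0,0.001,0.03,-0.001],[0,0,0.001,0.038,-0.001],[0,0,0.001,0.045,-0.001],[0,0,0.001,0.051,-0.001],[0,0,0.001,0.055,-0.001],[0,0,0.001,0.0575,-0.001]]]'
python3 -m pendant '[[[0,0,0,0,0],[0,0,0,0,0],[0,0,0,0,0],[0,0,0,0,0],[0,0,0,0,0],[0,0,0,0,0],[0,0,0,0,0],[0,0,0,0,0]]]'
```

```text
t: 12.4
eef_pos: [567.5, 41.2, 27.7]
tcp_rot: [-3.141, -0.0, 2.932]
ft_force: [0.4, -0.5, -3.6]
opening: 0.477
t: 13.2
eef_pos: [567.5, 41.2, 28.2]
tcp_rot: [-3.142, 0.0, 2.932]
ft_force: [-0.7, 0.8, -3.4]
opening: 0.479
```

Fz still shows the caliper's weight, so it has not touched down yet. I lower it a little more.

```bash
python3 -m pendant '[[[0,0,0,0.0005,0],[0,0,0,0.001,0],[0,0,0,0.0015,0],[0,0,0,0.002,0],[0,0,0,0.0025,0],[0,0,0,0.003,0],[0,0,0,0.003,0],[0,0,0,0.003,0]]]'
```

```text
t: 14.0
eef_pos: [567.5, 41.2, 25.6]
tcp_rot: [-3.142, 0.0, 2.932]
ft_force: [-3.5, -0.9, 5.2]
opening: 0.481
```

Contact: Fz went from -3.4 to +5.2 N. I open partly, because the cheeks and fences leave room, then rise.

```bash
python3 -m pendant '[[[0.55,0,0,0,0],[0.65,0,0,0,0],[0.75,0,0,0,0],[0.75,0,0,0,0],[0.75,0,0,0,0],[0.75,0,0,-0.01,0],[0.75,0,0,-0.03,0],[0.75,0,0,-0.06,0]]]'
python3 -m pendant '[[[0.75,0,0,-0.02,0],[0.75,0.02,0,-0.03,0],[0.75,0.04,0,-0.04,0],[0.75,0.05,0,-0.05,0],[0.75,0.05,0,-0.05,0],[0.75,0.05,0,-0.05,0],[0.75,0.05,0,-0.05,0],[0.75,0.05,0,-0.05,0]]]'
cat > chk.py <<'E'
from wr import *
go((*(handle(1.62)[:2]-0),0),yaw=YS+np.pi/2)
c,P=wpts(); cv2.imwrite("pics/w5.png",c["image"])
d=P-np.r_[ST,0]; x=d[...,0]*np.cos(YS)+d[...,1]*np.sin(YS); y=-d[...,0]*np.sin(YS)+d[...,1]*np.cos(YS)
k=(P[...,2]>60)&(P[...,2]<70)&(abs(x)<60)&(abs(y)<40); print("bosses",k.sum(),cv2.minAreaRect(np.c_[x[k],y[k]].astype(np.float32)),np.median(P[k][:,2]))
b=(P[...,2]>52)&(P[...,2]<59)&(abs(x)<60)&(abs(y)<40); print("body",cv2.minAreaRect(np.c_[x[b],y[b]].astype(np.float32)),np.median(P[b][:,2]))
b=(P[...,2]>35)&(P[...,2]<70)&(abs(x)<60)&(abs(y)<40); print("all",cv2.minAreaRect(np.c_[x[b],y[b]].astype(np.float32)))
f=(P[...,2]>27)&(P[...,2]<33)&(x<-45)&(x>-65)&(abs(y)<45); print("fence",cv2.minAreaRect(np.c_[x[f],y[f]].astype(np.float32)))
E
python3 chk.py
```

```text
t: 14.8
eef_pos: [566.9, 41.2, 85.3]
tcp_rot: [-3.141, -0.002, 2.932]
ft_force: [0.2, 0.1, 0.8]
opening: 0.749
t: 15.6
eef_pos: [519.0, 51.5, 134.6]
tcp_rot: [-3.141, -0.001, 2.932]
ft_force: [0.2, -0.5, -0.2]
opening: 0.748
t 15.6 at [519.   51.5 134.6] rot [-3.141e+00 -1.000e-03  2.932e+00] open 0.748 F [ 0.2 -0.5 -0.2]
[-0.1357  0.0009  0.1345] turn 1.57
bosses 1543 ((5.000358581542969, -1.1431446075439453), (31.88263702392578, 78.3374252319336), 89.08303833007812) 63.73377633090912
body ((-0.3816070556640625, -0.6384925842285156), (79.84940338134766, 45.6514892578125), 0.305981308221817) 55.009865769398615
all ((0.7516555786132812, -0.6764087677001953), (46.05116653442383, 89.42339324951172), 89.93336486816406)
fence ((-51.10575485229492, -1.1348609924316406), (12.117634773254395, 70.07418823242188), 0.04394035413861275)
```

View pics/w5.png

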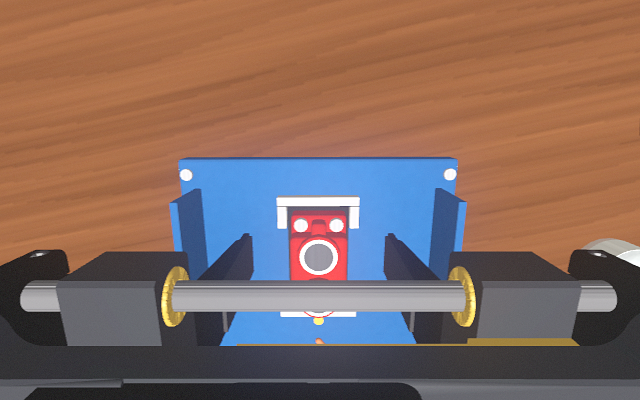

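The wrist view shows the caliper sitting inside the fences. Boss tops are at z 63.7 against the ideal 64, and the centre is within about 1 mm of the nest. Next I rise, turn and regrip the handle.

```bash
python3 -m pendant '[[[0.6,0,0,-0.04,0.14],[0.45,0,0,-0.08,0.28],[0.45,0,0,-0.12,0.42],[0.45,0,0,-0.16,0.56],[0.45,0,0,-0.2,0.7],[0.45,0,0,-0.21,0.84],[0.45,0,0,-0.21,0.98],[0.45,0,0,-0.21,1.12]]]'
python3 -m pendant '[[[0.45,0,0,0,0.14],[0.45,0,0,0,0.28],[0.45,0,0,0,0.42],[0.45,0,0,0,0.45],[0.45,0,0,0,0.45],[0.45,0,0,0,0.45],[0.45,0,0,0,0.45],[0.45,0,0,0,0.45]]]'
python3 - <<'E'
from h import *
go((658.9,20.5,345),yaw=1.362)
c=cam("top"); P=pts(c); d=P-np.r_[ST,0]; x=d[...,0]*np.cos(YS)+d[...,1]*np.sin(YS); y=-d[...,0]*np.sin(YS)+d[...,1]*np.cos(YS)
g=cv2.cvtColor(c["image"],cv2.COLOR_BGR2HSV)
k=(g[...,2]<70)&(P[...,2]>255)&(P[...,2]<310)&(x>50)&(x<130)&(abs(y)<64); print(k.sum(),np.percentile(x[k],[2,25,50,75,98]).round(1),np.percentile(y[k],[2,98]),np.percentile(P[k][:,2],[5,50,95]))
print("gripper spot nest x", np.cos(YS)*(658.9-ST[0])+np.sin(YS)*(20.5-ST[1]))
E
```

```text
t: 16.45
eef_pos: [518.8, 51.6, 345.2]
tcp_rot: [3.141, 0.0, 1.806]
ft_force: [0.6, 0.2, 0.5]
opening: 0.452
t: 17.25
eef_pos: [518.6, 51.6, 345.1]
tcp_rot: [-3.142, 0.0, 1.363]
ft_force: [-0.8, 0.1, 0.1]
opening: 0.451
t 17.25 at [518.6  51.6 345.1] rot [-3.142  0.     1.363] open 0.451 F [-0.8  0.1  0.1]
[-1.500e-03  1.437e-01  1.000e-04] turn 0.001
222 [ 89.8  92.2  94.9  97.4 100. ] [-58.10044254  56.0892381 ] [279.09806509 285.7349953  288.18465992]
gripper spot nest x 94.47958359386466
```

The handle is still where I left it: nest x 94.9 mm, z about 280. I regrip it.

```bash
python3 -m pendant '[[[0.45,-0.001,0.04,0,0],[0.45,-0.001,0.08,0,0],[0.45,-0.0015,0.12,0,0],[0.45,-0.0015,0.144,0,0],[0.45,-0.0015,0.144,0,0],[0.45,-0.0015,0.144,0.03,0],[0.45,-0.0015,0.144,0.06,0],[0.45,-0.0015,0.144,0.083,0]]]'
python3 -m pendant '[[[0.45,0,0,0,0],[0,0,0,0,0],[0,0,0,0,0],[0,0,0,0,0],[0,0,0,0,0],[0,0,0,0,0],[0,0,0,0,0],[0,0,0,0,0]]]'
python3 - <<'E'
from h import *
go(); h0=handle(1.65); ux=np.array([np.cos(YS),np.sin(YS)])
for th in [1.6,1.5,1.4,1.3,1.2,1.1,1.,.9,.8,.7,.6,.5,.4,.3,.2,.15,.1,.05,0]:
    d=handle(th)-h0; print(th,round(d[:2]@ux,1),round(-d[2],1))
E
```

```text
t: 18.1
eef_pos: [658.1, 20.5, 260.7]
tcp_rot: [-3.14, 0.0, 1.362]
ft_force: [0.6, 0.1, -0.6]
opening: 0.451
t: 18.9
eef_pos: [659.7, 20.2, 263.1]
tcp_rot: [3.139, -0.0, 1.362]
ft_force: [1.0, 0.1, 6.3]
opening: 0.137
t 18.9 at [659.7  20.2 263.1] rot [ 3.139 -0.     1.362] open 0.137 F [1.  0.1 6.3]
1.6 -10.0 -0.1
1.5 -30.0 1.1
1.4 -49.7 4.3
1.3 -69.1 9.4
1.2 -87.8 16.5
1.1 -105.7 25.4
1.0 -122.6 36.0
0.9 -138.4 48.3
0.8 -152.9 62.1
0.7 -166.0 77.3
0.6 -177.4 93.7
0.5 -187.2 111.1
0.4 -195.2 129.5
0.3 -201.3 148.5
0.2 -205.5 168.1
0.15 -206.8 178.0
0.1 -207.6 188.0
0.05 -208.0 198.0
0 -207.8 208.0
```

```bash
python3 -m pendant '[[[0,0,-0.01,0,0],[0,0,-0.03,0.001,0],[0,0,-0.05,0.004,0],[0,0,-0.069,0.009,0],[0,0,-0.088,0.0165,0],[0,0,-0.106,0.0255,0],[0,0,-0.1225,0.036,0],[0,0,-0.1385,0.0485,0]]]'
python3 -m pendant '[[[0,0,-0.0145,0.014,0],[0,0,-0.0275,0.029,0],[0,0,-0.039,0.0455,0],[0,0,-0.049,0.063,0],[0,0,-0.057,0.081,0],[0,0,-0.063,0.1,0],[0,0,-0.067,0.12,0],[0,0,-0.067,0.12,0]]]'
python3 -c "
from h import *
go(handle(.1)-[0,0,18],handle(0.05)-[0,0,18],handle(0)-[0,0,18])"
```

```text
t: 19.7
eef_pos: [523.6, 49.4, 214.2]
tcp_rot: [3.139, -0.001, 1.362]
ft_force: [3.4, 2.1, 1.7]
opening: 0.144
t: 20.5
eef_pos: [457.1, 63.4, 91.9]
tcp_rot: [-3.139, 0.0, 1.362]
ft_force: [-0.9, 4.8, -4.3]
opening: 0.139
t 20.5 at [457.1  63.4  91.9] rot [-3.139  0.     1.362] open 0.139 F [-0.9  4.8 -4.3]
[ 0.002  -0.003   0.0179] turn None
[ 0.002  -0.0033  0.0279] turn None
[ 0.002  -0.0031  0.0379] turn None
```

```bash
python3 -m pendant '[[[0,0,-0.001,0.007,0],[0,0,-0.002,0.014,0],[0,0,-0.002,0.02,0],[0,0,-0.0025,0.026,0],[0,0,-0.0025,0.031,0],[0,0,-0.0025,0.035,0],[0,0,-0.0025,0.037,0],[0,0,-0.0025,0.038,0]]]'
```

```text
t: 21.3
eef_pos: [454.5, 63.9, 55.3]
tcp_rot: [-3.139, 0.0, 1.362]
ft_force: [-5.1, 6.5, 2.1]
opening: 0.139
```

```bash
python3 -m pendant '[[[0,0,0,0.0005,0],[0,0,0,0.001,0],[0,0,0,0.0015,0],[0,0,0,0.002,0],[0,0,0,0.0025,0],[0,0,0,0.003,0],[0,0,0,0.003,0],[0,0,0,0.003,0]]]'
```

```text
t: 22.1
eef_pos: [454.6, 63.9, 52.5]
tcp_rot: [-3.139, 0.0, 1.362]
ft_force: [-4.9, 6.4, 0.7]
opening: 0.138
```

```bash
python3 -m pendant '[[[0,0,0,0.0005,0],[0,0,0,0.001,0],[0,0,0,0.0015,0],[0,0,0,0.002,0],[0,0,0,0.0025,0],[0,0,0,0.003,0],[0,0,0,0.003,0],[0,0,0,0.003,0]]]'
```

```text
t: 22.9
eef_pos: [454.7, 63.8, 49.5]
tcp_rot: [-3.139, 0.0, 1.362]
ft_force: [-4.3, 6.4, 0.9]
opening: 0.137
```

```bash
cat > guard.py <<'E'
from h import *
def meas(c):
    P=pts(c); d=P-np.r_[ST,0]; x=d[...,0]*np.cos(YS)+d[...,1]*np.sin(YS); y=-d[...,0]*np.sin(YS)+d[...,1]*np.cos(YS)
    g=cv2.cvtColor(c["image"],cv2.COLOR_BGR2HSV); yl=(g[...,0]>20)&(g[...,0]<36)&(g[...,1]>150)&(g[...,2]>100)
    for nm,lo,hi in(("front",-72,-52),("rear",65,82)):
        k=yl&(x>lo)&(x<hi)&(abs(y)<105)&(P[...,2]>60)&(P[...,2]<130); print(nm,k.sum(),np.percentile(P[k][:,2],[25,50,75,90]).round(1) if k.any() else "")
    k=(g[...,2]<70)&(P[...,2]>55)&(P[...,2]<110)&(x>-125)&(x<-105)&(abs(y)>25)&(abs(y)<60); print("handle top",k.sum(),np.percentile(P[k][:,2],[25,50,75,90]).round(1) if k.any() else "")
print("START"); meas(dict(np.load("top0.npz"))); meas(dict(np.load("scene0.npz")))
print("NOW"); meas(cam("top")); c=cam("scene"); meas(c)
cv2.imwrite("pics/s2.png",cv2.resize(c["image"][90:290,240:420],None,fx=3,fy=3))
E
python3 guard.py
```

```text
START
front 251 [84.4 91.5 92.8 93.8]
rear 287 [83.3 84.4 85.6 86.4]
handle top 88 [87.7 89.1 90.1 91.4]
front 151 [90.9 91.7 92.7 93.4]
rear 112 [83.  83.7 84.8 85.3]
handle top 38 [82.4 84.1 85.3 86.7]
NOW
front 113 [82.6 83.7 84.8 85.4]
rear 277 [82.7 83.9 85.1 86.1]
handle top 0 
front 139 [82.4 83.3 84.1 84.8]
rear 105 [82.6 83.3 84.  84.7]
handle top 41 [70.7 72.5 73.9 75.1]
```

View pics/s2.png

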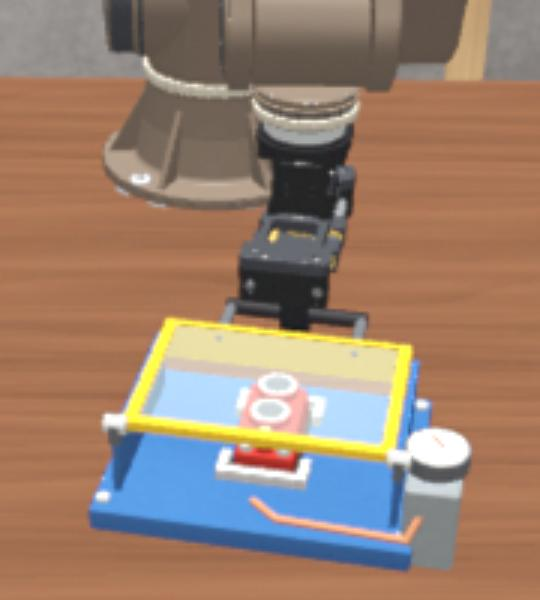

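The guard is level: front and rear edges are both at z about 83.5, where the front edge started at 91.6. It is closed, with the caliper under it. I release, back off and check again.

```bash
python3 -m pendant '[[[0.2,0,0,0,0],[0.3,0,0,0,0],[0.4,0,0,0,0],[0.4,0,0,0,0],[0.4,0,0,0,0],[0.4,0,0,-0.02,0],[0.4,0,0,-0.05,0],[0.4,0,0,-0.08,0]]]'
python3 -m pendant '[[[0.4,0,0,-0.03,0],[0.4,0,0,-0.06,0],[0.4,0,-0.01,-0.09,0],[0.4,0,-0.03,-0.1,0],[0.4,0,-0.03,-0.1,0],[0.4,0,-0.03,-0.1,0],[0.4,0,-0.03,-0.1,0],[0.4,0,-0.03,-0.1,0]]]'
python3 guard.py; python3 - <<'E'
from h import *
c=dict(cam("top")); P=pts(c)
for n,z in(("black",(480,366.7)),):
    k=(np.hypot(P[...,0]-z[0],P[...,1]-z[1])<70)&(P[...,2]>12)&(P[...,2]<60); print(n,cv2.minAreaRect(P[k][:,:2].astype(np.float32)))
o=dict(np.load("top0.npz"))["image"]; df=(cv2.absdiff(o,c["image"]).max(2)>60)
print("diff jar",df[145:188,170:215].sum(),"screwdriver",df[120:208,445:470].sum())
g=cv2.cvtColor(c["image"],cv2.COLOR_BGR2HSV); r=((g[...,0]<8)|(g[...,0]>172))&(g[...,1]>90); r[:165]=0;r[228:]=0;r[:,:270]=0;r[:,332:]=0
ys,xs=np.nonzero(r); m=cv2.minAreaRect(np.c_[xs,ys].astype(np.float32)); print("red px",m,ray(c,*m[0],45))
E
```

```text
t: 23.8
eef_pos: [455.4, 63.4, 130.3]
tcp_rot: [-3.14, 0.0, 1.362]
ft_force: [0.6, 0.1, 0.4]
opening: 0.396
t: 24.6
eef_pos: [426.7, 69.5, 228.9]
tcp_rot: [-3.14, 0.0, 1.362]
ft_force: [0.0, 0.0, 0.1]
opening: 0.4
START
front 251 [84.4 91.5 92.8 93.8]
rear 287 [83.3 84.4 85.6 86.4]
handle top 88 [87.7 89.1 90.1 91.4]
front 151 [90.9 91.7 92.7 93.4]
rear 112 [83.  83.7 84.8 85.3]
handle top 38 [82.4 84.1 85.3 86.7]
NOW
front 113 [81.7 83.4 84.7 85.8]
rear 280 [82.8 83.8 85.1 85.7]
handle top 6 [74.4 77.2 79.2 80.3]
front 135 [82.5 83.5 84.4 85. ]
rear 112 [82.5 83.2 84.  84.7]
handle top 39 [70.5 72.4 74.  74.5]
black ((479.67376708984375, 366.25537109375), (46.62663269042969, 88.0141830444336), 88.98897552490234)
diff jar 0 screwdriver 0
red px ((300.400146484375, 194.01925659179688), (17.41172981262207, 33.577064514160156), 10.885527610778809) [566.19293975  41.99712407  45.        ]
```

All checks hold, so I hand the job in.

```bash
python3 -c "
from h import *
print(env.job_done())"
```

```text
the job is handed in; nothing more can be done
None
```

The red caliper is in the nest with the guard closed over it, and I handed the job in at about 25 s of the 72 s allowed. No verdict was reported. I gripped the handle to swing the guard up to about 1.65 rad, set the caliper down, let go, and lowered the guard at about 1 rad/s.

**Final checks:**
- **Guard:** its front and rear edges are at the same height (83.4–83.8 mm), so it is closed within the camera's accuracy.
- **Red caliper:** the wrist view after release showed it flat, with boss tops at 63.7 mm against the ideal 64. It was about 1 mm from the nest centre and aligned with the fences. The top view through the closed guard agreed with this.
- **Other objects:** the black caliper is within 1 mm of where it started, and the jar and screwdriver show no change in the pictures.
- **Robot:** it is clear of everything, with about zero force at the wrist.

**Disagreements:**
- I pressed the handle down about 6 mm for closure, but the wrist force showed no clear stop. The pads had probably slid on the bar, so I confirmed closure from the cameras instead.
- The top and wrist cameras differed by up to about 2.5 mm. I used the wrist camera's readings to pick up and place the caliper.

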